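Wind in a screw clamp and lock its spindle with a cross pin

TASK

Wind the clamp's spindle in with the crank, over its whole turns, until the rubber pad has closed on the coil and the cross hole in the steel lock block lines up under the yellow boss. Then take the red-headed lock pin from the blue rack and push it fully home through the boss and the block, and let go. Leave the black-headed pin, the two loose coils, the can, the screwdriver and the black case where they are.

Things in the scene. Friction and masses are not known exactly. Their poses are not given: they have to be found in the camera images.
- clamp: Green screw clamp fixed to the table, base 145 x 205 x 12 mm. Origin on the table straight under the spindle axis; z up, x away from the robot at yaw 0. The spindle is level, parallel to its y, 150 mm above the table: crank at the +y end, the clamped coil (60 mm across) and the 192 mm high end plate (y = -0.135 to -0.121) at the -y end.
- nut_top (a point): Top centre, 182 mm up, of the green nut block that carries the spindle: 56 mm deep (clamp x), 30 mm along the spindle. Fixed.
- crank (a joint): Turn q of the spindle with crank, rad. 0 = cross hole lined up with the boss, pad closed on the coil. Positive = backed off (starts 7 to 11.8, 1.1 to 1.9 turns), a turn about the clamp's +y (z towards x). Right-hand thread, 12 mm a turn: clockwise seen from the crank end winds in, towards clamp -y. Stops at -0.5 and 15.5. Stays where left: friction 0.12 N m, 2 to 3 N at the handle.
- sweep_centre (a point): Fixed point on the spindle axis: centre of the circle of 60 mm radius on which point grip moves, at q = 0. In the clamp's frame grip is at x = 0.060*cos(0.611-q), y = 0.1435 + 0.012*q/6.2832, z = 0.150 + 0.060*sin(0.611-q). At q = 0 the crank arm points away from the robot and 35 degrees up, square to the boss's hole.
- grip (a point): Point to grip on the crank's red handle, on the centre line of its freely turning sleeve: 20 mm thick, 85 mm long, with a rim 27 mm across and 6 mm long at its outer end, parallel to the spindle, 60 mm from its axis. The point is 52 mm from the sleeve's inner end and 57 mm from the middle of the 10 mm thick crank arm.
- axis_point (a point): Fixed point on the spindle axis where the centre of the square steel lock block (40 x 36 x 40 mm, 36 along the spindle) comes when lined up. A 17 mm cross hole goes right through it, 40 mm long. At half turns the hole also points at the boss but lies 6 mm off along the spindle: the pin passes only at q = 0, within about 0.1 rad.
- lock_boss: Yellow plate 44 x 36 x 14 mm with a 17 mm hole, on an arm at its far side; part of the clamp. Origin: centre of the hole's mouth on the upper face. z points out of the hole, up and leaning 35 degrees from vertical towards the clamp's -x (robot side); y is the clamp's y. The pin goes in along -z: 14 mm of boss, 11 mm gap, 40 mm of lock block. The spindle axis is 45 mm below the mouth.
- rack: Blue block 130 x 56 x 62 mm, fixed, origin under its centre; two blind sockets 14 mm wide, 50 mm deep, floor 12 mm above the table,, at x = -0.035 and +0.035. The two pins stand in them, either way round.
- lock_pin: Lock pin with red head, all red, 120 mm long, 60 to 180 g, standing upright in the rack, leaning up to about 2 degrees. Origin: centre of its tapered tip; z points up to the head. Shank 12 mm thick and 75 mm long, then a flange 30 mm across and 5 mm thick whose underside seats on the boss, then a round grip 22 mm thick from 81 to 120 mm.
- spare_pin: The same pin in black; stays in the rack. Origin at its tip.
- coil_a: Loose coil, cream flanges and black winding, 60 mm across, 45 mm high, origin under its centre; leave alone.
- coil_b: The same, another loose coil; leave alone.
- screwdriver: Screwdriver lying on the table; leave alone. Origin: under the middle of it.
- oil_can: Closed can 52 mm across, 110 mm high, origin under its centre; leave alone.
- case: Flat black case 80 x 150 x 24 mm on the table, origin under its centre; leave alone.
Not all that is in view belongs to the job. Leave any turquoise or white look-alike of the lock_pin alone.

How it is judged:
By the outcome, as a careful person would: the job done as asked, in the order asked, and still so for the second after the job is handed in, with the robot touching nothing.
It also fails if it takes over 72 s, if anything falls off the work surface, if the arm or the gripper's body presses on something with over 40 N, if the wrist force passes 120 N, or if a joint passes its speed limit or range.

ROBOT

A 6-joint arm with a two-finger parallel gripper is mounted at the origin on the work surface. World frame = base frame: x ahead of the robot, y to its left, z up, the work surface at z = 0. Lengths are in m, angles in rad, forces in N, time in s.
With the tool pointing down it reaches from about 0.375 to 0.9 m from the base axis. Payload 3.1 kg.
Tool frame: the origin (TCP) lies between the finger pads; the fingertips stand 11 mm ahead of it and the grasp point (between the pads) lies 8 mm behind it; z points along the fingers, y is the line along which they close (so a half turn about z gives the same grasp; the last joint's range is limited). The gripper opens to 87 mm and grips with 3 to 60 N. Pads are 19 mm wide; open, the fingers measure 117 mm over their backs; the gripper's body (75 mm by 190 mm) begins 51 mm behind the grasp point.
Start: joints at [-1.345, 0.527, 1.433, -0, 1.181, -0.178], TCP at [0.246, -0.574, 0.234] pointing down, gripper open.
Joint ranges: [-3.08, 3.08], [-0.75, 2.2], [0.22, 2.44], [-1.43, 4.57], [0, 2.65], [-2.85, 2.85]. Speed limits (rad/s): [2.79, 2.79, 3.14, 3.14, 3.14, 3.14].

INTERFACE

Orientations are given as a unit quaternion [x, y, z, w].
In Python, from rig import get_obs, camera, hand_in gives the robot as it stands.
- The arm moves only by the shell command python3 -m pendant 'ROWS' [FORCE]. ROWS is JSON, a list that holds one entry, the list of rows, each a list of 7 numbers: the shift along the tool's x, y, z in m, then the turn, a rotation vector about the tool's x, y, z in degrees, then the opening, from 0 (shut) to 1 (fully open). In form: [[[x, y, z, ax, ay, az, fingers], ...]]. A call has exactly 5 rows; each row shifts and turns the commanded pose from where the row before left it, along the tool's axes as they then stand; what a row does not reach is not made up. A row lasts 1/8 s, in which the tool goes at most 62.5 mm and 10.7 degrees, less where a joint would pass 70% of its speed; a pose out of reach is approached as far as the arm can. A call with a gripper value outside its range is refused whole. The fingers move at their own pace and stop on an object; FORCE is the grip in N (left out, the last holds). Time passes only in rows, so rows that do not move let the fingers close, or fill a call up. It gives the time, the measured TCP pose, the force, the opening and the grip force at its end, in the units of the state.
- get_obs(): the state, without advancing time (a new reading comes with each control period).
- camera(name): name is "scene" or "top" or "wrist"; returns a dict with "img" (400x640x3 uint8, red, green, blue), "intrinsics" (3x3 intrinsics, pixels), "k1" (the pictures are not rectified: a ray, as slopes to the right and down, at radius r is drawn at 1 + k1 r^2 times it, then the intrinsics apply), "R" (3x3) and "t" (3): a world point X has camera coordinates R X + t; the wrist camera has in their place "T_tool_cam" (4x4, takes a point from camera to tool coordinates, whose origin is the TCP and whose axes are the flange's). Camera axes: x right, y down, z forward; pixel columns grow to the right and rows downward; lengths in m; the calibration is good to about 2 mm. A picture is of the moment at which its call begins: read the wrist's pose just before it. There is no depth.
- hand_in(): hands the job in; it is judged then, once.
The state is a dict: "time": time; "q": joint angles; "joint_velocities": joint speeds; "joint_torque": joint torques, N m; "position": TCP position; "tool_rot": TCP orientation; "ft_force": force on the tool from outside, world axes, zero at the start; "moment": the same for the moment, N m; "grip_width": finger opening in m; "grip_force": force on a finger pad.
Only numpy, scipy, OpenCV 4.12 (cv2) and the standard library are available. Lean on these libraries where they do the work, as an engineer would, in place of code of your own. Each camera call takes 0.05 s, during which the arm holds its last target. There are 200 camera calls.

## Working session

There is one attempt and no reset: what is moved stays moved. The work goes in short steps, Python scripts to look and compute and a shell command to move; the robot and the scene stay as the last step left them, time stands still between calls to the robot, and variables do not carry over. Pictures are saved under pics/ and viewed, at most 10 in all, crops included, and the job is handed in when it is done.

```bash
mkdir -p pics; ls; python3 - <<'E'
from rig import get_obs,camera
import cv2,json,numpy as np
o=get_obs();print(o)
d={}
for n in ("scene","top","wrist"):
    c=camera(n);cv2.imwrite(f"pics/{n}0.png",c["img"][:,:,::-1])
    d[n]={k:np.array(v).tolist() for k,v in c.items() if k!="img"}
    print(n,d[n])
json.dump(d,open("cal.json","w"))
E
```

```text
pics
{'time': 0.0, 'q': array([-1.34449969e+00,  5.28473266e-01,  1.43389542e+00, -1.46501027e-06,
        1.18139413e+00, -1.78497658e-01]), 'joint_velocities': array([ 1.26598954e-03,  7.43125460e-04,  4.28564739e-04, -2.63225491e-05,
        5.87451506e-04,  2.77419288e-04]), 'joint_torque': array([ 4.85792407e-04, -4.40042245e+01, -1.76594102e+01,  6.35052030e-02,
        5.83804341e-02, -1.59713891e-04]), 'position': array([ 0.24601058, -0.57377819,  0.23256944]), 'tool_rot': array([ 9.79586890e-01,  2.01018279e-01, -2.66076664e-05, -1.08475824e-03]), 'ft_force': array([-0.01401051,  0.69147754, -0.8448788 ]), 'moment': array([-0.03197501, -0.00561868, -0.0428156 ]), 'grip_force': 0.0, 'grip_width': 0.08708284272474379}
scene {'intrinsics': [[370.06999850869363, 0.0, 321.6187624009497], [0.0, 370.06999850869363, 198.32607247679474], [0.0, 0.0, 1.0]], 'k1': -0.008631495615497128, 'R': [[0.5582648917147913, 0.8294264404928382, -0.019801274960282292], [0.542200823692948, -0.3827979880266804, -0.7479866089372283], [-0.6279797588022732, 0.4068383956488201, -0.6634183765622818]], 't':
[... 264 characters left out ...]
0942, 0.00621384445258095], [-0.9774650761108504, 0.04636811897470189, -0.20594179402529647], [0.20540543825335517, -0.01610094174840727, -0.9785445138626868]], 't': [-0.02294405829237729, 0.5283654209814664, 1.3008712863269556]}
wrist {'intrinsics': [[295.7965897899151, 0.0, 323.00202988666024], [0.0, 295.7965897899151, 197.36638264389677], [0.0, 0.0, 1.0]], 'k1': -0.043098060256744175, 'T_tool_cam': [[0.0004094448611029493, -0.9589632043016053, -0.28353025438302343, 0.07669684873009792], [0.9999999152465198, 0.00038040846656871844, 0.00015746857228435588, -5.678165358480314e-05], [-4.314925735884957e-05, -0.2835302948275454, 0.9589632787824287, -0.15240981386891836], [0.0, 0.0, 0.0, 1.0]]}
```

View pics/scene0.png

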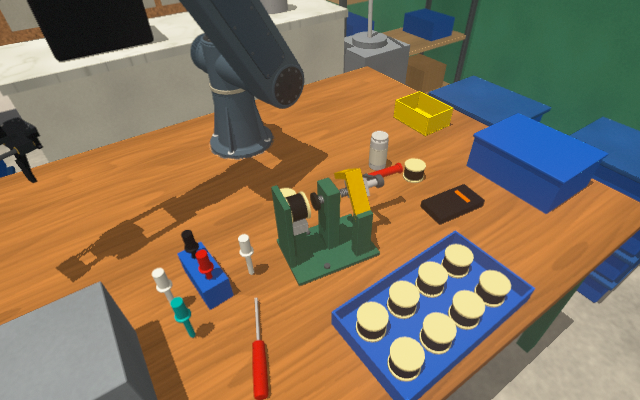

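View pics/top0.png

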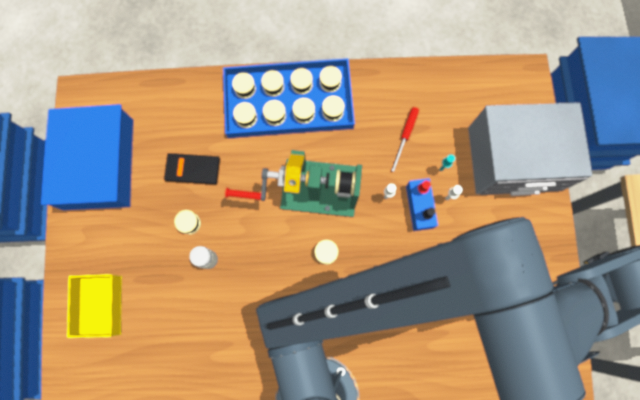

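Scene view: clamp around (325,225), crank handle (385,170), rack (205,275) with the red pin head (203,260) and black head (190,240). Top view: clamp (320,185), handle (243,194), rack (422,203). I'll enlarge the relevant areas next.

```bash
python3 - <<'E'
import cv2,numpy as np
a=cv2.imread("pics/top0.png");b=cv2.imread("pics/scene0.png")
def crop(im,x0,y0,w,h,s,n):
    c=cv2.resize(im[y0:y0+h,x0:x0+w],None,fx=s,fy=s,interpolation=cv2.INTER_CUBIC)
    for x in range((x0+9)//10*10,x0+w,10):
        X=(x-x0)*s; cv2.line(c,(X,0),(X,8 if x%50 else 16),(255,255,255),1)
        if x%50==0: cv2.putText(c,str(x),(X+2,26),0,.45,(255,255,255),1)
    for y in range((y0+9)//10*10,y0+h,10):
        Y=(y-y0)*s; cv2.line(c,(0,Y),(8 if y%50 else 16,Y),(255,255,255),1)
        if y%20==0: cv2.putText(c,str(y),(18,Y+4),0,.45,(255,255,255),1)
    cv2.imwrite(n,c)
crop(a,215,140,230,100,3,"pics/topc.png")
crop(b,170,120,250,190,3,"pics/scenec.png")
E
```

```text
(no output)
```

View pics/topc.png

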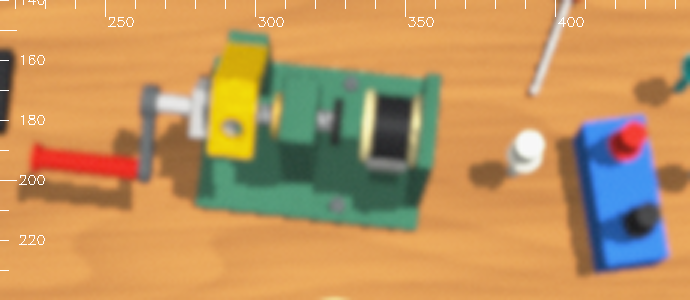

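View pics/scenec.png

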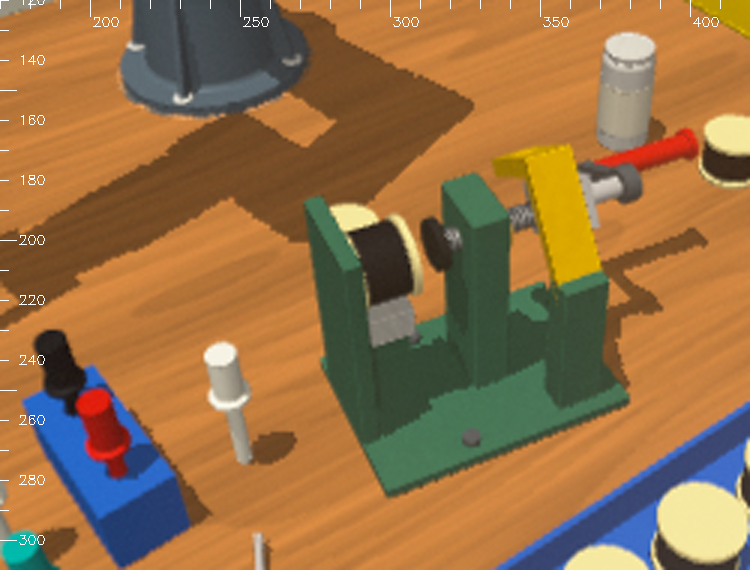

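Top crop: boss hole at px (292.3,182.3); handle from (226,192.3) to (261,196), so the arm points at the robot; red pin head at (424,187), black head at (428.5,212). Scene crop: nut top corners (317.7,180),(328.3,177.3),(339.3,191.7),(328.3,195); base corners (299.3,283.5),(379,252); handle end (401,167).

```bash
cat > h.py <<'E'
import json,numpy as np,cv2
from scipy.optimize import least_squares
from scipy.spatial.transform import Rotation as Ro
C=json.load(open("cal.json"))
def cam(n,pose=None):
    c=C[n];K=np.array(c["intrinsics"]);d=np.array([c["k1"],0,0,0.])
    if n=="wrist":
        T=np.eye(4);T[:3,:3]=Ro.from_quat(pose[1]).as_matrix();T[:3,3]=pose[0]
        M=np.linalg.inv(T@np.array(c["T_tool_cam"]));return K,d,M[:3,:3],M[:3,3]
    return K,d,np.array(c["R"]),np.array(c["t"])
def proj(n,X,pose=None):
    K,d,R,t=cam(n,pose);return cv2.projectPoints(np.atleast_2d(X).astype(float),cv2.Rodrigues(R)[0],t,K,d)[0].reshape(-1,2)
def onz(n,uv,z,pose=None):
    K,d,R,t=cam(n,pose);p=cv2.undistortPoints(np.array(uv,float).reshape(-1,1,2),K,d).reshape(-1,2)
    r=np.c_[p,np.ones(len(p))]@R;o=-R.T@t;return o+r*((z-o[2])/r[:,2])[:,None]
def tri(obs): # [(cam,uv,pose)]
    return least_squares(lambda X:np.concatenate([proj(n,X,po)[0]-uv for n,uv,po in obs]),[.5,0,.1])
E
python3 - <<'E'
from h import *
r=lambda a:print(np.round(a,4))
print("nut");r(onz("scene",[(317.7,180),(328.3,177.3),(339.3,191.7),(328.3,195)],.182))
print("base scene");r(onz("scene",[(299.3,283.5),(379,252),(277.3,241)],.012))
print("base top");r(onz("top",[(280,208),(352.5,215)],.012))
print("endplate top sc");r(onz("scene",[(271.7,186.7),(277.3,185.7),(290.7,206.5),(284.5,210)],.192))
print("hole");r(onz("top",[(292.3,182.3)],.187))
print("rack top / scene");r(onz("top",[(408.3,182.3),(429,178.3),(437.3,226),(414,230.7)],.062));r(onz("scene",[(178.3,254),(200.7,242.7),(232.5,282),(208,296)],.062))
s=tri([("top",(226,192.3),None),("scene",(401,167),None)]);print("handle end",s.x,s.fun)
s=tri([("top",(424.5,186.5),None),("scene",(201.5,253),None)]);print("redhead",s.x,s.fun)
s=tri([("top",(430,212),None),("scene",(187,233),None)]);print("blackhead",s.x,s.fun)
E
```

```text
nut
[[ 0.5221 -0.0308  0.182 ]
 [ 0.5276 -0.007   0.182 ]
 [ 0.58   -0.0157  0.182 ]
 [ 0.5754 -0.0401  0.182 ]]
base scene
[[ 0.6172 -0.1469  0.012 ]
 [ 0.648   0.0513  0.012 ]
 [ 0.482  -0.1266  0.012 ]]
base top
[[ 0.5053  0.0751  0.012 ]
 [ 0.4764 -0.1222  0.012 ]]
endplate top sc
[[ 0.4961 -0.1271  0.192 ]
 [ 0.4999 -0.1161  0.192 ]
 [ 0.5707 -0.1254  0.192 ]
 [ 0.5724 -0.1402  0.192 ]]
hole
[[0.5341 0.0305 0.187 ]]
rack top / scene
[[ 0.5494 -0.2736  0.062 ]
 [ 0.5579 -0.3305  0.062 ]
 [ 0.4277 -0.341   0.062 ]
 [ 0.4184 -0.278   0.062 ]]
[[ 0.434  -0.3394  0.062 ]
 [ 0.4305 -0.2875  0.062 ]
 [ 0.5695 -0.2719  0.062 ]
 [ 0.5727 -0.3249  0.062 ]]
handle end [0.53365751 0.20566858 0.12064225] [-0.87847895 -0.62145557 -1.01562398  0.20622391]
redhead [ 0.52166684 -0.30296687  0.12635187] [ 0.31813434  0.0600855   0.23541958 -0.02686253]
blackhead [ 0.45514225 -0.30947872  0.12866374] [-0.11878719 -0.01975514 -0.0925377   0.01004404]
```

The clamp points agree: origin about (0.554, 0.000), yaw −8.5°. That puts nut top, hole (clamp x = −0.024) and base edges within a few mm of spec, and the handle angle gives q ≈ 9.5. Next: lift, turn so tool x lies along the spindle, and travel above the handle.

```bash

python3 -m pendant '[[[0,0,-0.03,0,0,-9.7,1],[0,0,-0.03,0,0,-9.7,1],[0,0,-0.03,0,0,-9.7,1],[0,0,-0.02,0,0,-9.7,1],[0,0,-0.02,0,0,-9.7,1]]]'
python3 -m pendant '[[[0,0,0,0,0,-9.8,1],[0.055,0.012,0,0,0,0,1],[0.055,0.012,0,0,0,0,1],[0.055,0.012,0,0,0,0,1],[0.055,0.012,0,0,0,0,1]]]'
python3 -m pendant '[[[0.055,0.012,0,0,0,0,1],[0.055,0.012,0,0,0,0,1],[0.055,0.012,0,0,0,0,1],[0.055,0.012,0,0,0,0,1],[0.055,0.012,0,0,0,0,1]]]'
python3 -m pendant '[[[0.055,0.012,0,0,0,0,1],[0.055,0.012,0,0,0,0,1],[0.055,0.012,0,0,0,0,1],[0.055,0.012,0,0,0,0,1],[0.055,0.012,0,0,0,0,1]]]'
python3 - <<'E'
from rig import *
import cv2,json
from h import *
o=get_obs();c=camera("wrist");s=camera("scene")
cv2.imwrite("pics/w1.png",c["img"][:,:,::-1])
json.dump([o["position"].tolist(),o["tool_rot"].tolist()],open("w1.json","w"))
print(Ro.from_quat(o["tool_rot"]).as_matrix().round(4))
E
```

```text
time: 0.78
position: [0.2461, -0.5742, 0.364]
tool_rot: [0.809, 0.588, 0.0, -0.0]
ft_force: [0.1, 1.0, 0.3]
grip_width: 0.087
grip_force: 0.0
time: 1.4
position: [0.3265, -0.3621, 0.3633]
tool_rot: [0.758, 0.653, 0.0, -0.0]
ft_force: [1.5, -0.4, 0.2]
grip_width: 0.0871
grip_force: 0.0
time: 2.02
position: [0.4264, -0.0991, 0.3635]
tool_rot: [0.758, 0.653, 0.0, 0.0]
ft_force: [1.2, -0.1, -0.2]
grip_width: 0.0873
grip_force: 0.0
time: 2.65
position: [0.5265, 0.1641, 0.3633]
tool_rot: [0.758, 0.653, -0.0, 0.0]
ft_force: [1.0, -0.4, -0.8]
grip_width: 0.0868
grip_force: 0.0
[[ 1.477e-01  9.890e-01 -2.000e-04]
 [ 9.890e-01 -1.477e-01 -3.000e-04]
 [-4.000e-04 -1.000e-04 -1.000e+00]]
```

View pics/w1.png

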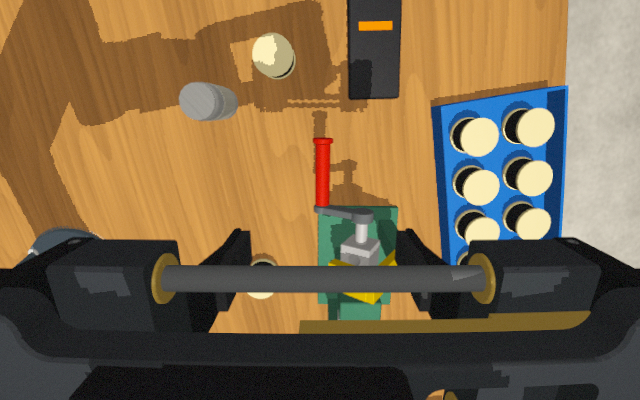

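Wrist view: handle from rim (323,140) to inner end (321.5,206), spindle end near (363,217), lock block at (360,248). The handle sits under the tool and nothing is in the way. A joint fit of clamp pose and q follows.

```bash
python3 - <<'E'
from h import *
P=json.load(open("w1.json"))
y0,y1=-.135,.07
def g(q,dy): a=.611-q; return [.06*np.cos(a),.1435+.012*q/6.2832+dy,.15+.06*np.sin(a)]
def pts(p):
    q=p[3];bl=p[4]
    L=[("scene",(317.7,180),[-.028,p[5]-.015,.182]),("scene",(328.3,177.3),[-.028,p[5]+.015,.182]),("scene",(339.3,191.7),[.028,p[5]+.015,.182]),("scene",(328.3,195),[.028,p[5]-.015,.182]),
    ("scene",(271.7,186.7),[-p[6],-.135,.192]),("scene",(284.5,210),[p[6],-.135,.192]),
    ("scene",(299.3,283.5),[.0725+p[7],-.135,.012]),("scene",(277.3,241),[-.0725+p[7],-.135,.012]),("scene",(379,252),[.0725+p[7],.07,.012]),
    ("top",(280,208),[-.0725+p[7],.07,.012]),("top",(352.5,215),[-.0725+p[7],-.135,.012]),
    ("top",(292.3,182.3),[-.0258,bl,.1869]),
    ("top",(226,192.3),g(q,.033)),("top",(261,196),g(q,-.052)),("scene",(401,167),g(q,.033)),
    ("wrist",(323,140),g(q,.033)),("wrist",(321.5,206),g(q,-.052))]
    return L
def f(p):
    c,s=np.cos(p[2]),np.sin(p[2]);o=[]
    for n,uv,X in pts(p):
        W=[p[0]+c*X[0]-s*X[1],p[1]+s*X[0]+c*X[1],X[2]]
        o+=list(proj(n,W,P)[0]-uv)
    return np.array(o)
s=least_squares(f,[.554,0,-.148,9.5,.03,-.023,.04,0],loss="soft_l1")
p=s.x;print(p.round(4));print(f(p).reshape(-1,2).round(1).tolist())
c,sn=np.cos(p[2]),np.sin(p[2])
X=g(p[3],0);W=np.array([p[0]+c*X[0]-sn*X[1],p[1]+sn*X[0]+c*X[1],X[2]]);print("clampgrip",X,"world",W)
o=Ro.from_quat(P[1]).as_matrix().T@(W-P[0]);print("tool",o, "yaw deg",np.degrees(p[2]))
E
```

```text
[ 5.5490e-01 -4.0000e-04 -1.5700e-01  9.6022e+00  2.7200e-02 -2.3200e-02
  3.8600e-02  1.3000e-02]
[[-1.3, 0.3], [0.7, -0.9], [1.5, -0.2], [-0.6, 0.7], [-0.4, -0.0], [0.1, -0.2], [0.2, 0.4], [-0.6, -2.2], [2.0, -0.2], [-1.1, -0.6], [0.8, 0.5], [-0.0, 0.2], [0.8, -0.3], [-1.1, -0.4], [-2.9, -0.8], [-0.2, 1.8], [0.7, -2.3]]
clampgrip [np.float64(-0.05444897081794902), np.float64(0.16183887398629504), np.float64(0.1247946518201764)] world [0.52640386 0.16796892 0.12479465]
tool [ 0.00394025 -0.00061175  0.23854674] yaw deg -8.997992216904384
```

```bash

python3 -m pendant '[[[0.004,-0.0005,0.045,0,0,0.5,1],[0,0,0.05,0,0,0,1],[0,0,0.05,0,0,0,1],[0,0,0.05,0,0,0,1],[0,0,0.051,0,0,0,1]]]'
python3 -m pendant '[[[0,0,0,0,0,0,0.5],[0,0,0,0,0,0,0.2],[0,0,0,0,0,0,0],[0,0,0,0,0,0,0],[0,0,0,0,0,0,0]]]' 12
python3 -m pendant '[[[0,0,0,0,0,0,0],[0,0,0,0,0,0,0],[0,0,0,0,0,0,0],[0,0,0,0,0,0,0],[0,0,0,0,0,0,0]]]' 12
python3 - <<'E'
from rig import *
import cv2
from h import *
o=get_obs();print(o["moment"],o["position"])
c=camera("wrist");cv2.imwrite("pics/w2.png",c["img"][:,:,::-1])
E
```

```text
time: 3.38
position: [0.5262, 0.1655, 0.1163]
tool_rot: [0.761, 0.649, 0.0, 0.0]
ft_force: [0.4, -0.2, 0.3]
grip_width: 0.0867
grip_force: 0.0
time: 4.0
position: [0.5268, 0.1664, 0.1187]
tool_rot: [0.76, 0.649, 0.001, 0.001]
ft_force: [0.1, -0.4, 0.3]
grip_width: 0.0449
grip_force: 0.0
time: 4.62
position: [0.5262, 0.1663, 0.1175]
tool_rot: [0.76, 0.649, -0.0, -0.0]
ft_force: [-1.0, -0.5, -0.3]
grip_width: 0.0192
grip_force: 12.0
[0.03880229 0.00736894 0.04218389] [0.52617778 0.16629397 0.11745099]
```

View pics/w2.png

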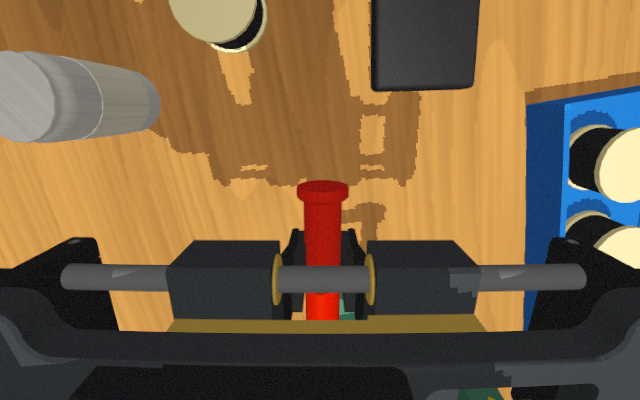

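The handle is gripped (width 19 mm, no side force), with the can, coils and case well clear. Winding through the first 65°, to the bottom.

```bash

python3 -m pendant '[[[-0.0004,0.0071,0.0115,0,0,0,0],[-0.0004,0.0095,0.0097,0,0,0,0],[-0.0004,0.0115,0.0073,0,0,0,0],[-0.0004,0.0128,0.0046,0,0,0,0],[-0.0004,0.0135,0.0015,0,0,0,0]]]' 15
```

```text
time: 5.3
position: [0.5792, 0.1537, 0.0818]
tool_rot: [0.76, 0.65, -0.003, -0.0]
ft_force: [-4.3, -6.5, 4.7]
grip_width: 0.0187
grip_force: 15.1
```

```bash

python3 -m pendant '[[[-0.0005,0.0155,-0.002,0,0,0,0],[-0.0005,0.0145,-0.006,0,0,0,0],[-0.0005,0.0124,-0.0096,0,0,0,0],[-0.0005,0.0096,-0.0124,0,0,0,0],[-0.0005,0.006,-0.0145,0,0,0,0]]]'
python3 - <<'E'
from rig import *
o=get_obs();print(o["moment"],o["ft_force"],o["position"])
E
```

```text
time: 5.92
position: [0.6351, 0.1442, 0.1256]
tool_rot: [0.761, 0.649, -0.002, -0.002]
ft_force: [-3.3, -0.1, -3.7]
grip_width: 0.0187
grip_force: 15.0
[ 0.00749997  0.44307981 -0.17115954] [-3.31003333 -0.14415031 -3.69684928] [0.63506554 0.14415679 0.12556643]
```

```bash

python3 -m pendant '[[[-0.0005,0.002,-0.0155,0,0,0,0],[-0.0005,-0.002,-0.0155,0,0,0,0],[-0.0005,-0.006,-0.0145,0,0,0,0],[-0.0005,-0.0096,-0.0124,0,0,0,0],[-0.0005,-0.0124,-0.0096,0,0,0,0]]]'
python3 -m pendant '[[[-0.0005,-0.0145,-0.006,0,0,0,0],[-0.0005,-0.0155,-0.002,0,0,0,0],[-0.0005,-0.0155,0.002,0,0,0,0],[-0.0005,-0.0145,0.006,0,0,0,0],[-0.0005,-0.0124,0.0096,0,0,0,0]]]'
python3 - <<'E'
from rig import *
import cv2
c=camera("scene");cv2.imwrite("pics/s2.png",cv2.resize(c["img"][120:300,250:430,::-1],None,fx=3,fy=3,interpolation=cv2.INTER_CUBIC))
E
```

```text
time: 6.55
position: [0.6108, 0.1475, 0.1976]
tool_rot: [0.76, 0.65, 0.004, 0.002]
ft_force: [4.1, 5.1, -2.1]
grip_width: 0.0186
grip_force: 15.1
time: 7.18
position: [0.5379, 0.1571, 0.1884]
tool_rot: [0.761, 0.649, 0.004, 0.001]
ft_force: [0.3, 5.5, 3.3]
grip_width: 0.0186
grip_force: 15.0
```

View pics/s2.png

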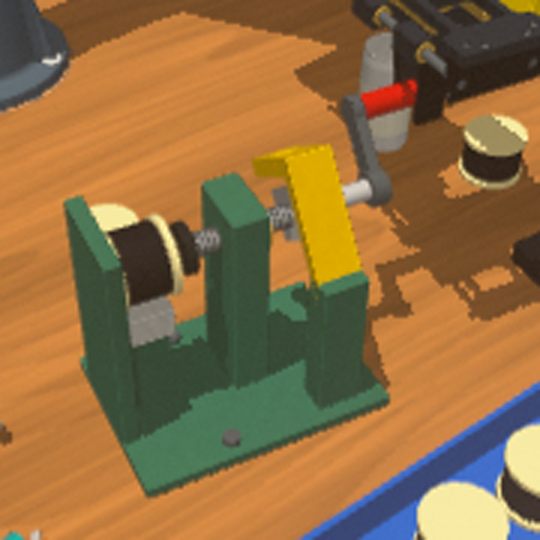

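Scene crop: the crank arm is up and leaning to the robot side, the handle is held, and the pad (crop 180,245) is near the coil flange. I'll continue around in calls of 75°.

```bash

python3 -m pendant '[[[-0.0005,-0.0096,0.0124,0,0,0,0],[-0.0005,-0.006,0.0145,0,0,0,0],[-0.0005,-0.002,0.0155,0,0,0,0],[-0.0005,0.002,0.0155,0,0,0,0],[-0.0005,0.006,0.0145,0,0,0,0]]]'
python3 -m pendant '[[[-0.0005,0.0096,0.0124,0,0,0,0],[-0.0005,0.0124,0.0096,0,0,0,0],[-0.0005,0.0145,0.006,0,0,0,0],[-0.0005,0.0155,0.002,0,0,0,0],[-0.0005,0.0155,-0.002,0,0,0,0]]]'
python3 -m pendant '[[[-0.0005,0.0145,-0.006,0,0,0,0],[-0.0005,0.0124,-0.0096,0,0,0,0],[-0.0005,0.0096,-0.0124,0,0,0,0],[-0.0005,0.006,-0.0145,0,0,0,0],[-0.0005,0.002,-0.0155,0,0,0,0]]]'
python3 - <<'E'
from rig import *
o=get_obs();print(o["moment"],o["ft_force"],o["position"])
E
```

```text
time: 7.85
position: [0.5266, 0.1536, 0.1128]
tool_rot: [0.76, 0.65, -0.0, 0.0]
ft_force: [-1.8, -1.5, 1.1]
grip_width: 0.0188
grip_force: 15.1
time: 8.48
position: [0.5927, 0.1388, 0.0841]
tool_rot: [0.76, 0.649, -0.003, -0.0]
ft_force: [-5.2, -6.1, 5.1]
grip_width: 0.0188
grip_force: 15.1
time: 9.1
position: [0.6368, 0.1315, 0.1427]
tool_rot: [0.76, 0.649, -0.0, -0.001]
ft_force: [-1.8, 0.0, -3.3]
grip_width: 0.0184
grip_force: 15.0
[ 0.03919229  0.2860925  -0.02165249] [-1.82828402  0.04961905 -3.34353034] [0.63678015 0.1314805  0.14266741]
```

```bash

python3 -m pendant '[[[-0.0004,-0.0013,-0.0125,0,0,0,0],[-0.0004,-0.0039,-0.0119,0,0,0,0],[-0.0004,-0.0057,-0.01,0,0,0,0],[0,0,0,0,0,0,0],[0,0,0,0,0,0,0]]]'
python3 - <<'E'
from rig import *
import cv2
o=get_obs();print(o["moment"],o["ft_force"],o["position"])
c=camera("scene");cv2.imwrite("pics/s3full.png",c["img"][:,:,::-1])
a=c["img"][140:240,260:410,::-1]
t=camera("top");cv2.imwrite("pics/t3full.png",t["img"][:,:,::-1])
b=t["img"][140:240,240:390,::-1]
import numpy as np
cv2.imwrite("pics/s3.png",cv2.resize(np.vstack([a[:75],b[:75]]),None,fx=4,fy=4,interpolation=cv2.INTER_CUBIC))
E
```

```text
time: 9.72
position: [0.6268, 0.133, 0.1781]
tool_rot: [0.76, 0.649, 0.002, 0.0]
ft_force: [3.1, 5.1, -1.1]
grip_width: 0.0186
grip_force: 15.0
[ 0.79383216 -0.56477243  0.20248265] [ 3.0914243   5.1291269  -1.13009626] [0.62681265 0.13303179 0.1780834 ]
```

View pics/s3.png

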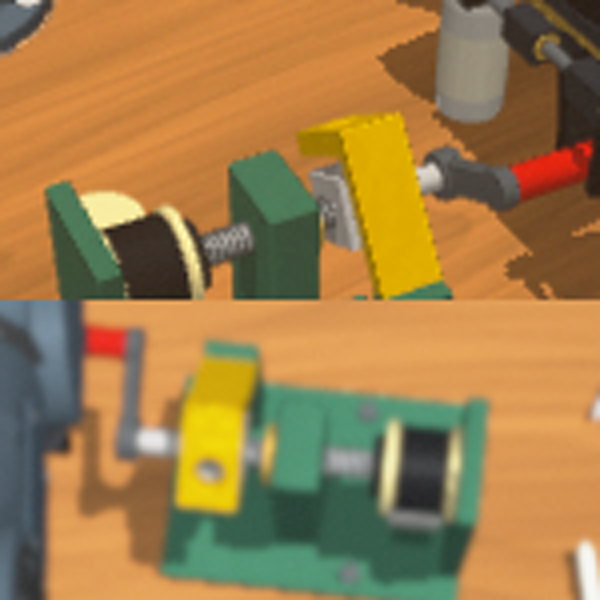

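The pad is closed on the coil. The measured TCP gives φ ≈ 33–37°, i.e. 35° (q≈0), and the block face is parallel to the boss. Letting go, lifting, and moving above the rack for a look.

```bash

python3 -m pendant '[[[0,0,0,0,0,0,0.3],[0,0,0,0,0,0,0.6],[0,0,0,0,0,0,0.6],[0,0,0,0,0,0,0.6],[0,0,-0.01,0,0,0,0.6]]]'
python3 -m pendant '[[[0,0,-0.03,0,0,0,0.6],[0,0,-0.05,0,0,0,0.6],[0,0,-0.05,0,0,0,0.6],[0,0,-0.04,0,0,0,0.6],[-0.05,-0.004,0,0,0,0,0.6]]]'
python3 -m pendant '[[[-0.055,-0.0045,0,0,0,0,0.6],[-0.055,-0.0045,0,0,0,0,0.6],[-0.055,-0.0045,0,0,0,0,0.6],[-0.055,-0.0045,0,0,0,0,0.6],[-0.055,-0.0045,0,0,0,0,0.6]]]'
python3 -m pendant '[[[-0.055,-0.0045,0,0,0,0,0.6],[-0.055,-0.0045,0,0,0,0,0.6],[-0.012,0,0,0,0,0,0.6],[0,0,0,0,0,0,0.6],[0,0,0,0,0,0,0.6]]]'
python3 - <<'E'
from rig import *
import cv2,json
import numpy as np
o=get_obs();c=camera("wrist")
json.dump([o["position"].tolist(),o["tool_rot"].tolist()],open("w3.json","w"))
s=camera("scene")["img"][:,:,::-1];cv2.imwrite("pics/s4full.png",s);t=camera("top")["img"][:,:,::-1];cv2.imwrite("pics/t4full.png",t)
w=c["img"][:,:,::-1];cv2.imwrite("pics/w3full.png",w)
R=lambda a:cv2.resize(a,None,fx=4,fy=4,interpolation=cv2.INTER_CUBIC)
cv2.imwrite("pics/w3.png",np.hstack([R(w[100:250,240:440])]))
cv2.imwrite("pics/s4.png",R(s[140:240,260:410]))
E
```

```text
time: 10.45
position: [0.6249, 0.1319, 0.1868]
tool_rot: [0.76, 0.649, -0.001, -0.001]
ft_force: [0.0, -0.1, -1.4]
grip_width: 0.0506
grip_force: 0.0
time: 11.08
position: [0.6164, 0.0852, 0.3629]
tool_rot: [0.759, 0.651, 0.005, 0.004]
ft_force: [0.7, -0.6, -1.0]
grip_width: 0.0519
grip_force: 0.0
time: 11.7
position: [0.548, -0.1864, 0.3583]
tool_rot: [0.76, 0.649, 0.0, 0.001]
ft_force: [-0.1, 0.2, -0.2]
grip_width: 0.0523
grip_force: 0.0
time: 12.32
position: [0.5209, -0.3023, 0.3576]
tool_rot: [0.76, 0.65, 0.0, -0.0]
ft_force: [-0.0, -0.4, 0.5]
grip_width: 0.0522
grip_force: 0.0
```

View pics/w3.png

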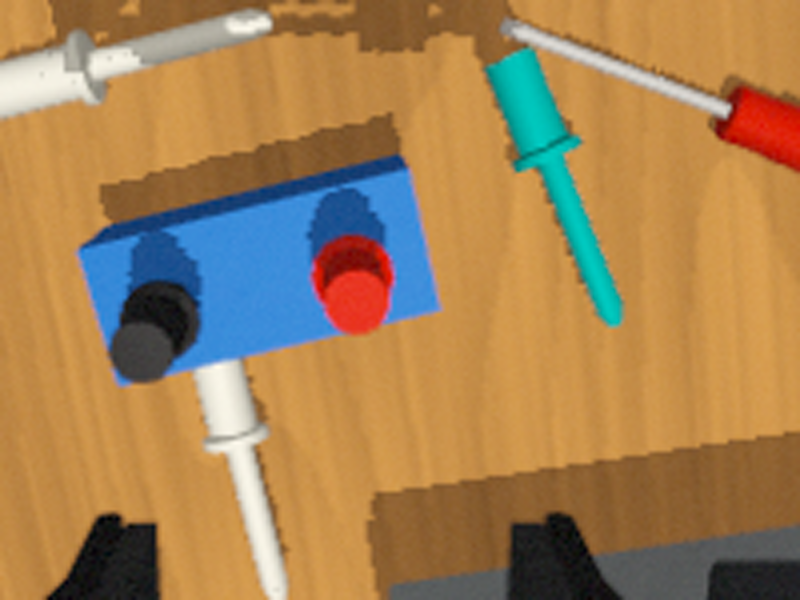

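View pics/s4.png

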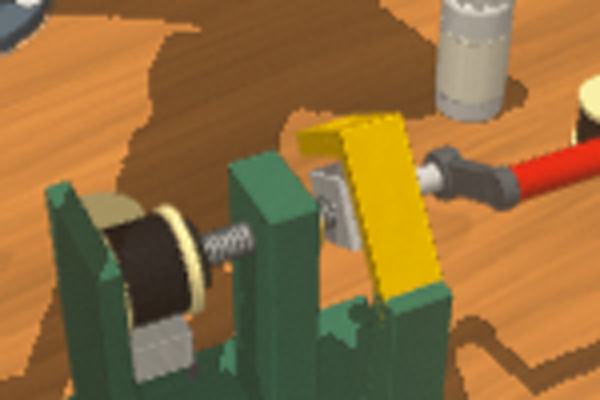

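Wrist crop: red head top centre at px (329.3,175.5), black at (275.5,188); rack top corners at crop (80,247),(405,165),(440,310),(118,385). Scene crop: after release the crank, block and pad are unchanged. Now the pin position and lean.

```bash
python3 - <<'E'
from h import *
P=json.load(open("w3.json"))
f=lambda x,y:(240+x/4,100+y/4)
c=onz("wrist",[f(80,247),f(405,165),f(440,310),f(118,385)],.062,P);print(c.round(4),np.linalg.norm(c-np.roll(c,-1,0),axis=1).round(4),"centre",c.mean(0))
h=onz("wrist",[(329.3,175.5),(275.5,188)],.132,P);print(h.round(4),np.linalg.norm(h[0]-h[1]))
fl=onz("wrist",[f(353,275)],.092,P);print("flange",fl)
ax=(c[1]-c[0]+c[2]-c[3]);ax/=np.linalg.norm(ax);print("sock",c.mean(0)+.035*ax,np.degrees(np.arctan2(ax[1],ax[0])))
R=Ro.from_quat(P[1]).as_matrix()
print("tool to head",R.T@(h[0]-P[0]),"to sock",R.T@(c.mean(0)+.035*ax-P[0]))
E
```

```text
[[ 0.426  -0.2862  0.062 ]
 [ 0.5529 -0.2748  0.062 ]
 [ 0.5587 -0.3319  0.062 ]
 [ 0.4291 -0.3423  0.062 ]] [0.1275 0.0574 0.1299 0.0562] centre [ 0.49167699 -0.30879213  0.062     ]
[[ 0.5283 -0.3087  0.132 ]
 [ 0.4555 -0.3143  0.132 ]] 0.07297357642888505
flange [[ 0.52777613 -0.30733848  0.092     ]]
sock [ 0.5265521  -0.30583808  0.062     ] 4.841607373102576
tool to head [-0.00532708  0.00820927  0.22563557] to sock [-0.00285763  0.00607317  0.2956373 ]
```

The rack matches 130×56 mm. The pin head is at (0.5283,−0.3087), leaning about 2°. Descending with the grasp point at 108 mm on the pin.

```bash

python3 -m pendant '[[[-0.005,0.0077,0.05,0,0,0,0.6],[0,0,0.055,0,0,0,0.6],[0,0,0.055,0,0,0,0.6],[0,0,0.045,0,0,0,0.6],[0,0,0.04,0,0,0,0.6]]]'
python3 -m pendant '[[[0,0,0,0,0,0,0.3],[0,0,0,0,0,0,0.1],[0,0,0,0,0,0,0.1],[0,0,0,0,0,0,0.1],[0,0,0,0,0,0,0.1]]]' 25
python3 -m pendant '[[[0,0,0,0,0,0,0.1],[0,0,0,0,0,0,0.1],[0,0,-0.01,0,0,0,0.1],[0,0,-0.02,0,0,0,0.1],[0,0,-0.03,0,0,0,0.1]]]' 30
python3 -m pendant '[[[0,0,-0.04,0,0,0,0.1],[0,0,-0.05,0,0,0,0.1],[0,0,-0.05,0,0,0,0.1],[0,0,-0.05,0,0,0,0.1],[0,0,0,0,0,0,0.1]]]' 30
python3 - <<'E'
from rig import *
import cv2,json
import numpy as np
o=get_obs()
json.dump([o["position"].tolist(),o["tool_rot"].tolist()],open("w5.json","w"))
s=camera("scene")["img"][:,:,::-1];cv2.imwrite("pics/s5full.png",s);t=camera("top")["img"][:,:,::-1];cv2.imwrite("pics/t5full.png",t)
for n,i in (("s",s),("t",t)):
    h=cv2.cvtColor(i,cv2.COLOR_BGR2HSV);m=((h[...,0]<6)|(h[...,0]>174))&(h[...,1]>180)&(h[...,2]>70)
    k,l,st,ce=cv2.connectedComponentsWithStats(m.astype(np.uint8));print(n,[(st[j].tolist(),ce[j].round(1).tolist()) for j in range(1,k) if st[j][4]>25])
E
```

```text
time: 13.1
position: [0.5277, -0.3087, 0.1108]
tool_rot: [0.76, 0.65, 0.0, -0.0]
ft_force: [0.7, -0.5, -0.1]
grip_width: 0.0526
grip_force: 0.0
time: 13.72
position: [0.5278, -0.3105, 0.1141]
tool_rot: [0.76, 0.649, -0.0, 0.001]
ft_force: [-2.0, -0.4, 5.4]
grip_width: 0.0211
grip_force: 24.8
time: 14.35
position: [0.5271, -0.3096, 0.1724]
tool_rot: [0.761, 0.649, -0.0, -0.001]
ft_force: [0.4, -0.1, -1.4]
grip_width: 0.0206
grip_force: 29.7
time: 14.98
position: [0.5293, -0.3114, 0.3681]
tool_rot: [0.76, 0.649, 0.001, 0.006]
ft_force: [-0.4, 0.1, -1.8]
grip_width: 0.0206
grip_force: 29.7
s [([158, 147, 26, 57, 390], [172.4, 176.5]), ([388, 169, 39, 21, 324], [407.8, 178.7]), ([252, 340, 15, 60, 760], [259.4, 370.5])]
t [([401, 108, 18, 31, 231], [409.7, 122.8]), ([235, 143, 36, 11, 223], [252.1, 148.6])]
```

The pin is held (20.6 mm, 30 N). I'll check its lean and tip in the scene picture by code, and work out the insertion moves.

```bash
python3 - <<'E'
from h import *
P=json.load(open("w5.json"));R=Ro.from_quat(P[1]).as_matrix();p=np.array(P[0])
i=cv2.imread("pics/s5full.png");h=cv2.cvtColor(i,cv2.COLOR_BGR2HSV);m=((h[...,0]<6)|(h[...,0]>174))&(h[...,1]>150)&(h[...,2]>50)
for r in range(150,209,4):
    c=np.where(m[r,150:195])[0]+150
    if len(c): print(r,c.min(),c.max(),c.mean())
for d in (-.02,-.012,.02,.04,.06,.08,.1): print(d,proj("scene",p+R[:,2]*d).round(1))
# targets
O=np.array([.5549,-.0004]);y=-.157;c,s=np.cos(y),np.sin(y);Rc=np.array([[c,-s,0],[s,c,0],[0,0,1]])
a=np.radians(35);u=Rc@[-np.sin(a),0,np.cos(a)]
M=np.r_[O,0]+Rc@[-.0258,.0272,.1869]
print("mouth",M,"u",u)
for k in (.03,0,-.075): 
    T=M+u*(k+.100);print(k,"TCP",T)
E
```

```text
150 166 168 167.0
154 167 170 168.5
158 169 171 170.0
162 170 176 173.0
166 163 177 170.0
170 159 173 166.0
174 168 174 171.0
178 169 175 172.0
182 171 177 174.0
186 172 178 175.0
190 174 180 177.0
194 175 181 178.0
198 177 183 180.0
202 179 183 181.0
-0.02 [[156.  141.8]]
-0.012 [[157.6 146.5]]
0.02 [[164.1 164.2]]
0.04 [[167.9 174.7]]
0.06 [[171.5 184.7]]
0.08 [[175.  194.2]]
0.1 [[178.3 203.4]]
mouth [0.5336702  0.03049944 0.1869    ] u [-0.5665219   0.08968201  0.81915204]
0.03 TCP [0.46002235 0.0421581  0.29338977]
0 TCP [0.47701801 0.03946764 0.2688152 ]
-0.075 TCP [0.51950715 0.03274149 0.2073788 ]
```

The shank is parallel to the tool axis but about 3 px aside in the scene view, much like that camera's handle residual. The wrist camera should see the pin tip directly, so I'll measure there, and average the pose readings.

```bash
cat >> h.py <<'E'
def look(tag,n=6):
    from rig import get_obs,camera
    ps=[];qs=[]
    for k in range(n):
        o=get_obs();ps.append(o["position"]);qs.append(o["tool_rot"]);c=camera("wrist")
    q=np.array(qs);q*=np.sign(q[:,:1]);P=[np.mean(ps,0).tolist(),Ro.from_quat(q).mean().as_quat().tolist()]
    json.dump(P,open(tag+".json","w"));im=c["img"][:,:,::-1].copy();cv2.imwrite(f"pics/{tag}.png",im)
    print(tag,"pos",np.round(P[0],4),"std",np.std(ps,0).round(4),"z-axis",Ro.from_quat(P[1]).as_matrix()[:,2].round(4))
    return P,im
def redmask(i):
    h=cv2.cvtColor(i,cv2.COLOR_BGR2HSV);return ((h[...,0]<6)|(h[...,0]>174))&(h[...,1]>150)&(h[...,2]>40)
E
python3 - <<'E'
from h import *
P,i=look("w6");m=redmask(i).astype(np.uint8)
k,l,st,ce=cv2.connectedComponentsWithStats(m)
for j in range(1,k):
    if st[j][4]>40:
        print(st[j],ce[j].round(1))
        if 280<ce[j][0]<370:
            for r in range(st[j][1],st[j][1]+st[j][3],4):
                c=np.where(l[r]==j)[0];print(r,c.min(),c.max())
R=Ro.from_quat(P[1]).as_matrix();p=np.array(P[0])
for d in (.02,.05,.07,.09,.1): print(d,proj("wrist",p+R[:,2]*d,P).round(1))
s=__import__("rig").camera("scene")["img"][:,:,::-1];m=redmask(s)
for r in (176,184,192,200):
    c=np.where(m[r,150:195])[0]+150;print(r,c.min(),c.max())
for d in (.04,.06,.08,.1): print(d,proj("scene",p+R[:,2]*d).round(1))
E
```

```text
w6 pos [ 0.5268 -0.3094  0.3608] std [0.0002 0.0002 0.0008] z-axis [-0.0023  0.0021 -1.    ]
[415 118  60  32 859] [445.1 134. ]
[ 299  191   47   75 2440] [322.6 234.8]
191 318 323
195 315 326
199 314 326
203 315 327
207 315 327
211 310 335
215 305 339
219 302 342
223 301 343
227 300 344
231 306 341
235 305 340
239 305 341
243 305 341
247 304 342
251 304 343
255 303 344
259 302 345
263 302 345
0.02 [[323.  236.3]]
0.05 [[323.  219.5]]
0.07 [[323.  210.6]]
0.09 [[323. 203.]]
0.1 [[323.  199.6]]
176 169 176
184 173 179
192 176 182
200 179 185
0.04 [[170.2 176.8]]
0.06 [[173.8 186.5]]
0.08 [[177.2 195.8]]
0.1 [[180.5 204.7]]
```

Wrist view: pin tip at about px (320.5,197), flange centre at (322,228.6), grip at 323. It is held within a few mm of centre, with about 1° of lean. Next: carry it to a hover beside the boss, tilt 35°, and compare tip and hole in the wrist picture.

```bash

python3 -m pendant '[[[0.0517,-0.0173,0,0,0,0,0.1],[0.0517,-0.0173,0,0,0,0,0.1],[0.0517,-0.0173,0,0,0,0,0.1],[0.0517,-0.0173,0,0,0,0,0.1],[0.0517,-0.0173,0,0,0,0,0.1]]]'
python3 -m pendant '[[[0.0517,-0.0173,0,0,0,0,0.1],[0.0517,-0.0173,0,0,0,0,0.1],[0,0,0,-8.75,0,0,0.1],[0,0,0,-8.75,0,0,0.1],[0,0,0,-8.75,0,0,0.1]]]'
python3 -m pendant '[[[0,0,0,-8.75,0,0,0.1],[0,0,0,0,0,0,0.1],[0,0,0,0,0,0,0.1],[0,0,0,0,0,0,0.1],[0,0,0,0,0,0,0.1]]]'
python3 - <<'E'
from h import *
P,i=look("w7");print(__import__("rig").get_obs()["q"].round(3))
M=np.array([.5337,.0305,.1869]);u=np.array([-.5665,.0897,.8192])
R=Ro.from_quat(P[1]).as_matrix();print("R",R.round(3).tolist());print("mouth in tool",(R.T@(M-P[0])).round(4))
print("mouth px",proj("wrist",M,P))
h=cv2.cvtColor(i,cv2.COLOR_BGR2HSV);ym=(h[...,0]>18)&(h[...,0]<32)&(h[...,1]>190)&(h[...,2]>110)
k,l,st,ce=cv2.connectedComponentsWithStats(ym.astype(np.uint8))
print([(st[j].tolist(),ce[j].round(1).tolist()) for j in range(1,k) if st[j][4]>100])
E
```

```text
time: 16.05
position: [0.482, -0.0395, 0.3622]
tool_rot: [0.761, 0.649, 0.0, -0.0]
ft_force: [0.6, 1.1, -1.4]
grip_width: 0.0205
grip_force: 29.7
time: 16.68
position: [0.4642, 0.0668, 0.3626]
tool_rot: [0.74, 0.632, 0.149, 0.174]
ft_force: [0.7, 0.3, -1.9]
grip_width: 0.0208
grip_force: 29.7
time: 17.3
position: [0.4657, 0.0661, 0.3629]
tool_rot: [0.725, 0.619, 0.195, 0.229]
ft_force: [0.3, 0.4, -1.3]
grip_width: 0.0208
grip_force: 29.7
w7 pos [0.4651 0.0662 0.3625] std [0.0004 0.0001 0.0002] z-axis [ 0.5664 -0.0899 -0.8192]
[-0.062 -0.041  2.014 -0.103  0.563  0.165]
R [[0.157, 0.809, 0.566], [0.988, -0.129, -0.09], [0.0, 0.573, -0.819]]
mouth in tool [-0.0245 -0.0406  0.1859]
mouth px [[288.98848727 198.31257678]]
[([268, 167, 57, 46, 1513], [295.0, 194.2])]
```

```bash

python3 -m pendant '[[[0,-0.02,0.02,0,0,0,0.1],[0,-0.0205,0.02,0,0,0,0.1],[0,0,0.016,0,0,0,0.1],[0,0,0,0,0,0,0.1],[0,0,0,0,0,0,0.1]]]'
python3 - <<'E'
from h import *
P,i=look("w8")
R=Ro.from_quat(P[1]).as_matrix();M=np.array([.5337,.0305,.1869]);print("mouth tool",(R.T@(M-P[0])).round(4),"px",proj("wrist",M,P))
m=redmask(i)
h=cv2.cvtColor(i,cv2.COLOR_BGR2HSV);ym=(h[...,0]>18)&(h[...,0]<32)&(h[...,1]>170)&(h[...,2]>90)
for r in range(140,236,3): print(r,''.join('R' if m[r,c] else 'Y' if ym[r,c] else '%d'%(h[r,c,2]//26) for c in range(270,376)))
E
```

```text
time: 18.23
position: [0.4639, 0.0665, 0.2939]
tool_rot: [0.725, 0.619, 0.196, 0.229]
ft_force: [-0.3, 0.3, -0.6]
grip_width: 0.0205
grip_force: 29.7
w8 pos [0.4637 0.0666 0.294 ] std [0.0001 0.     0.0001] z-axis [ 0.5677 -0.0898 -0.8183]
mouth tool [-0.0247 -0.0004  0.1306] px [[322.60221247 214.113809  ]]
140 5555555555555555555555555556877677788888888778888888877788888888888777877777655555555545554557864RRRRRRRRR
143 545555555555555555555555555555555678887888887788888887777787888888887778877764555555555555555676RRRRRRRRRR
146 54455555555555555555555555555555567765422222222222222222222222235666666665555433333333333333334433RRRRRRRR
149 5544555555555555555554433333333222232222233333344444444544444444444444444444444444444444444444444444443344
152 3333333333333333333333333333333333333222233333433444445555444444444444444444444444444444444444444444443444
155 3333333333333333333333333333333333333222323333444444444555444444444444444444444444444444544444444454444444
158 3333333333333333333333333333333333333323333334444444444555444445788887778887776455555555555555578601111001
161 333333333
[... 2061 characters left out ...]
YYYYYYYYYYYYYYYYYYYYYY745545678888
218 33333333232233222323332223333YYYYRRRRRRRRRRRRRRRRRRRRRRRRRRRRRRRRRRRRRRR6YYYYYYYYYYYYYYYYYYYYY755555578876
221 33333333333232222333223232233YY6RRRRRRRRRRRRRRRRRRRRRRRRRRRRRRRRRRRRRRRRR7YYYYYYYYYYYYYYYYYYYY654544567755
224 33333333333333322232223232223YYRRRRRRRRRRRRRRRRRRRRRRRRRRRRRRRRRRRRRRRRRRRYYYYYYYYYYYYYYYYYYYY655555567754
227 33333333333333333332322222222RRRRRRRRRRRRRRRRRRRRRRRRRRRRRRRRRRRRRRRRRRRRRRYYYYYYYYYYYYYYYYYYY455555557764
230 33323333333333333332110000012RRRRRRRRRRRRRRRRRRRRRRRRRRRRRRRRRRRRRRRRRRRRRR5YYYY11010156444444555555557864
233 33333333333333333332000111011111111RRRRRRRRRRRRRRRRRRRRRRRRRRRRRRRRRRRRR1111111100000005764455555545556775
```

The grid shows the image's "up" is tool +x, so the hole is hidden behind the pin here, and the pin sits about +3 mm in tool x (agreeing with the scene camera). Shifting 50 mm along tool −x brings the hole into view beyond the tip.

```bash

python3 -m pendant '[[[-0.02,0,0,0,0,0,0.1],[-0.02,0,0,0,0,0,0.1],[-0.01,0,0,0,0,0,0.1],[0,0,0,0,0,0,0.1],[0,0,0,0,0,0,0.1]]]'
python3 - <<'E'
from h import *
P,i=look("w9")
R=Ro.from_quat(P[1]).as_matrix();M=np.array([.5337,.0305,.1869]);print("mouth tool",(R.T@(M-P[0])).round(4),"px",proj("wrist",M,P))
for e in (-.022,.022):
  print([proj("wrist",M+R[:,0]*yy+R[:,1]*e,P)[0].round(1).tolist() for yy in (-.018,.018)])
m=redmask(i)
h=cv2.cvtColor(i,cv2.COLOR_BGR2HSV);ym=(h[...,0]>18)&(h[...,0]<32)&(h[...,1]>170)&(h[...,2]>90)
for r in range(138,214,2): print(r,''.join('R' if m[r,c] else 'Y' if ym[r,c] else '%d'%(h[r,c,2]//26) for c in range(290,366)))
E
```

```text
time: 19.15
position: [0.4557, 0.0174, 0.2934]
tool_rot: [0.725, 0.619, 0.195, 0.229]
ft_force: [0.2, -0.5, -1.6]
grip_width: 0.0205
grip_force: 29.7
w9 pos [0.4557 0.0176 0.2933] std [0.     0.0001 0.    ] z-axis [ 0.5666 -0.0894 -0.8191]
mouth tool [0.025  0.0005 0.1302] px [[323.49407033 165.79213057]]
[[301.1, 183.9], [300.4, 147.1]]
[[345.8, 183.9], [346.7, 147.1]]
138 55555433333333333332333345555555655555433333333333333333334YYYYYYYYY44445445
140 5555543333333444444444444455555655555544444444444333333333YYYYYYYYYYYY555445
142 5555543323333444444444444444444444444444444444444444333333YYYYYYYYYYYYYY4445
144 5555554333334455555555555555555555555555555555555555543Y3YYYYYYYYYYYYYYYYYY4
146 55555544YYYYYYYYYYYYYYYYYYYYYYYYYYYYYYYYYYYYYYYYYYYYYYYYYYYYYYYYYYYYYYYYYYYY
148 55555543YYYYYYYYYYYYYYYYYYYYYYYYYYYYYYYYYYYYYYYYYYYYYYYYYYYYYYYYYYYYYYYYYYYY
150 55555555YYYYYYYYYYYYYYYYYYYYYYYYYYYYYYYYYYYYYYYYYYYYYYYYYYYYYYYYYYYYYYYYYYYY
152 55555555YYYYYYYYYYYYYYYYYYYYYYYYYYYYYYYYYYYYYYYYYYYYYYYYYYYYYYYYYYYYYYYYYYYY
154 555555557YYYYYYYYYYYYYYYYYYYYYYYYYYYYYYYYYYYYYYYYYYYYYYYYYYYYYYYYYYYYYYYYYY
[... 1650 characters left out ...]
RRRRRRRRRRRRR422232233333334444444455555555445455544
198 333333333333333333333322RRRRRRRRRRRRRR33434444445555555555555555555445455445
200 333333333333333333333333RRRRRRRRRRRRR545555555555555555555555555555545545445
202 333333333333333333333333RRRRRRRRRRRRRR45555555555555555555555555555555545545
204 333333333333333333333333RRRRRRRRRRRRRR45555555555555555555555555555554554454
206 333333333333333333333333RRRRRRRRRRRRRR55555555555555555555555555555554545554
208 333333333333333333333333RRRRRRRRRRRRRRRR445555555555555555555555555664544444
210 333333333333333333323RRRRRRRRRRRRRRRRRRRRRRR44555555555555555555555676544455
212 43333333333333332RRRRRRRRRRRRRRRRRRRRRRRRRRRRRR44555555555555555555677788876
```

The hole centre is at px (321.2,163.3) and the tip at (320.6,195.7). In tool axes the tip is at (3.6,−2.1,100) mm and the hole at (27,−1.7,130) mm; the lean is about 1.1° in tool y. I'll correct the lean, move across and descend to just inside the mouth.

```bash

python3 -m pendant '[[[0.012,-0.001,0,-1.1,0,0,0.1],[0.0112,-0.0004,0,0,0,0,0.1],[0,0,0.01,0,0,0,0.1],[0,0,0.01,0,0,0,0.1],[0,0,0,0,0,0,0.1]]]'
python3 - <<'E'
from h import *
P,i=look("w10",4)
m=redmask(i)
h=cv2.cvtColor(i,cv2.COLOR_BGR2HSV);ym=(h[...,0]>18)&(h[...,0]<32)&(h[...,1]>170)&(h[...,2]>90)
for r in range(166,214,2): print(r,''.join('R' if m[r,c] else 'Y' if ym[r,c] else '%d'%(h[r,c,2]//26) for c in range(290,366)))
E
```

```text
time: 20.08
position: [0.47, 0.038, 0.2752]
tool_rot: [0.723, 0.617, 0.2, 0.235]
ft_force: [0.8, -0.6, -1.8]
grip_width: 0.0209
grip_force: 29.7
w10 pos [0.4699 0.038  0.2756] std [0.0001 0.     0.0003] z-axis [ 0.5808 -0.0925 -0.8088]
166 555433333334444444444444444444444444444444444444444333333YYYYYYYYYYYYYYY4455
168 555433333344444444455555555555555555555555555555555553333YYYYYYYYYYYYYYYYY44
170 555543333344555555555555555555555555555555555555555543333YYYYYYYYYYYYYYYYYY4
172 5555554YYYYYYYYYYYYYYYYYYYYYYYYYYYYYYYYYYYYYYYYYYYYYYYYYYYYYYYYYYYYYYYYYYYYY
174 555556YYYYYYYYYYYYYYYYYYYYYYYYYYYYYYYYYYYYYYYYYYYYYYYYYYYYYYYYYYYYYYYYYYYYYY
176 555556YYYYYYYYYYYYYYYYYYYYYYYYYYYYYYYYYYYYYYYYYYYYYYYYYYYYYYYYYYYYYYYYYYYYYY
178 555555YYYYYYYYYYYYYYYYYYYYYYYYYYYYYYYYYYYYYYYYYYYYYYYYYYYYYYYYYYYYYYYYYYYYYY
180 555555YYYYYYYYYYYYYYYYYYYYYYYYYYYYYYYYYYYYYYYYYYYYYYYYYYYYYYYYYYYYYYYYYYYYYY
182 555555YYYYYYYYYYYYYYYYYYYYYYYYYYYYYYYYYYYYYYYYYYYYYYYYYYYYYYYYYYYYYYYYYYYYYY
184 555555YYYYYYYYYYYYYYYYYYYYY88765456YYYYYYYYYYYYYYYYYYYYYYYYYYYYYYYYYYYYYYYYY
186 555555YYYYYYYYYYYYYYYYY54444444444445YYYYYYYYYYYYY
[... 379 characters left out ...]
4RRRRRRRRRRRR5YYYYYYYYYYYYYYYYYYYYYYYYYYYYYYYYYYYYYY
198 332333YYYYYYYYYYYYYYYYYY5RRRRRRRRRRRR6YYYYYYYYYYYYYYYYYYYYYYYYYYYYYYYYYYYYYY
200 332333YYYYYYYYYYYYYYYYYY5RRRRRRRRRRRR6YYYYYYYYYYYYYYYYYYYYYYYYYYYYYYYYYYYYYY
202 333223YYYYYYYYYYYYYYYYYY5RRRRRRRRRRRR6YYYYYYYYYYYYYYYYYYYYYYYYYYYYYYYYYYYYYY
204 322233YYYYYYYYYYYYYYYYYY5RRRRRRRRRRRRRYYYYYYYYYYYYYYYYYYYYYYYYYYYYYYYYYYYYYY
206 332222YYYYYYYYYYYYYYYYYYRRRRRRRRRRRRRRYYYYYYYYYYYYYYYYYYYYYYYYYYYYYYYYYYYYYY
208 322332YYYYYYYYYYYYYYYYYYRRRRRRRRRRRRRRR5YYYYYYYYYYYYYYYYYYYYYYYYYYYYYYYYYYYY
210 222232YYYYYYYYYYYYYYY6RRRRRRRRRRRRRRRRRRRRR5YYYYYYYYYYYYYYYYYYYYYYYYYYYYYYYY
212 323222344444YYYYY5RRRRRRRRRRRRRRRRRRRRRRRRRRRRRR3323577777777777764555555555
```

The hole (320,191.7) and tip (320.5,195.7) line up once the 10 mm of remaining height is allowed for. Inserting, with force checks.

```bash

python3 -m pendant '[[[0,0,0.006,0,0,0,0.1],[0,0,0.007,0,0,0,0.1],[0,0,0.007,0,0,0,0.1],[0,0,0.006,0,0,0,0.1],[0,0,0.004,0,0,0,0.1]]]'
python3 -m pendant '[[[0,0,0.003,0,0,0,0.1],[0,0,0.003,0,0,0,0.1],[0,0,0.003,0,0,0,0.1],[0,0,0.003,0,0,0,0.1],[0,0,0,0,0,0,0.1]]]'
```

```text
time: 20.9
position: [0.4875, 0.0356, 0.2515]
tool_rot: [0.723, 0.617, 0.201, 0.235]
ft_force: [-0.1, 0.4, -1.4]
grip_width: 0.0206
grip_force: 29.7
time: 21.52
position: [0.4943, 0.0345, 0.2422]
tool_rot: [0.723, 0.617, 0.201, 0.236]
ft_force: [0.0, 0.6, -0.9]
grip_width: 0.0212
grip_force: 29.7
```

```bash

python3 -m pendant '[[[0,-0.0004,0.006,0,0,0,0.1],[0,-0.0003,0.006,0,0,0,0.1],[0,-0.0003,0.006,0,0,0,0.1],[0,-0.0002,0.006,0,0,0,0.1],[0,-0.0002,0.005,0,0,0,0.1]]]'
python3 -m pendant '[[[0,-0.0001,0.003,0,0,0,0.1],[0,-0.0001,0.003,0,0,0,0.1],[0,-0.0001,0.002,0,0,0,0.1],[0,0,0.001,0,0,0,0.1],[0,0,0,0,0,0,0.1]]]'
```

```text
time: 22.15
position: [0.5101, 0.032, 0.2175]
tool_rot: [0.723, 0.617, 0.201, 0.235]
ft_force: [-0.3, 0.3, -1.1]
grip_width: 0.0204
grip_force: 29.7
time: 22.78
position: [0.5147, 0.0313, 0.2105]
tool_rot: [0.723, 0.618, 0.201, 0.235]
ft_force: [-1.5, -0.5, -2.4]
grip_width: 0.0209
grip_force: 29.8
```

```bash

python3 -m pendant '[[[0,0,0.0015,0,0,0,0.1],[0,0,0.001,0,0,0,0.1],[0,0,0.001,0,0,0,0.1],[0,0,0,0,0,0,0.1],[0,0,0,0,0,0,0.1]]]'
python3 -m pendant '[[[0,0,0.001,0,0,0,0.1],[0,0,0.001,0,0,0,0.1],[0,0,0.001,0,0,0,0.1],[0,0,0,0,0,0,0.1],[0,0,0,0,0,0,0.1]]]'
```

```text
time: 23.4
position: [0.5155, 0.0314, 0.2091]
tool_rot: [0.723, 0.618, 0.202, 0.236]
ft_force: [-12.5, 1.7, 14.7]
grip_width: 0.0211
grip_force: 29.8
time: 24.02
position: [0.516, 0.0316, 0.2084]
tool_rot: [0.723, 0.618, 0.201, 0.235]
ft_force: [-23.2, 2.8, 29.3]
grip_width: 0.0206
grip_force: 30.0
```

The reaction is axial and rises stiffly about where seating is expected. Easing off, releasing, backing out along the axis, and checking the head height.

```bash

python3 -m pendant '[[[0,0,-0.002,0,0,0,0.1],[0,0,-0.001,0,0,0,0.1],[0,0,0,0,0,0,0.35],[0,0,0,0,0,0,0.5],[0,0,0,0,0,0,0.5]]]'
python3 -m pendant '[[[0,0,0,0,0,0,0.5],[0,0,-0.02,0,0,0,0.5],[0,0,-0.03,0,0,0,0.5],[0,0,-0.04,0,0,0,0.5],[0,0,-0.04,0,0,0,0.5]]]'
python3 -m pendant '[[[-0.02,0,-0.01,0,0,0,0.5],[-0.02,0,0,0,0,0,0.5],[0,0,0,0,0,0,0.5],[0,0,0,0,0,0,0.5],[0,0,0,0,0,0,0.5]]]'
python3 - <<'E'
from h import *
from rig import camera
P,i=look("w11",4);m=redmask(i);R=Ro.from_quat(P[1]).as_matrix()
M=np.array([.5337,.0305,.1869]);u=np.array([-.5665,.0897,.8192])
for k in (0,.005,.025,.045): print(k,proj("wrist",M+u*k,P).round(1),proj("top",M+u*k).round(1),proj("scene",M+u*k).round(1))
s=camera("scene")["img"][:,:,::-1].copy();t=camera("top")["img"][:,:,::-1].copy();cv2.imwrite("pics/s12.png",s);cv2.imwrite("pics/t12.png",t)
for n,im in (("w",i),("t",t),("s",s)):
    k,l,st,ce=cv2.connectedComponentsWithStats(redmask(im).astype(np.uint8))
    print(n,[(st[j].tolist(),ce[j].round(1).tolist()) for j in range(1,k) if st[j][4]>15])
h=cv2.cvtColor(i,cv2.COLOR_BGR2HSV);ym=(h[...,0]>18)&(h[...,0]<32)&(h[...,1]>170)&(h[...,2]>90)
for r in range(130,214,3): print(r,''.join('R' if m[r,c] else 'Y' if ym[r,c] else '%d'%(h[r,c,2]//26) for c in range(285,366)))
E
```

```text
time: 24.65
position: [0.5187, 0.0305, 0.2094]
tool_rot: [0.723, 0.617, 0.202, 0.236]
ft_force: [1.3, -0.6, 0.0]
grip_width: 0.0401
grip_force: 0.0
time: 25.28
position: [0.4413, 0.0427, 0.3148]
tool_rot: [0.723, 0.618, 0.201, 0.235]
ft_force: [0.1, 0.8, 1.1]
grip_width: 0.0436
grip_force: 0.0
time: 25.9
position: [0.4298, 0.0047, 0.3217]
tool_rot: [0.723, 0.618, 0.201, 0.235]
ft_force: [0.9, -0.8, 0.0]
grip_width: 0.0437
grip_force: 0.0
w11 pos [0.4298 0.0047 0.3217] std [0. 0. 0.] z-axis [ 0.5802 -0.0909 -0.8093]
0 [[323.6 144.2]] [[292.3 182.5]] [[344.  170.8]]
0.005 [[323.7 144.8]] [[292.1 183.2]] [[343.4 168.6]]
0.025 [[324.1 147. ]] [[291.1 186.3]] [[341.1 159.7]]
0.045 [[324.5 149.6]] [[290.1 189.5]] [[338.8 150.7]]
w [([363, 0, 24, 86, 1474], [372.9, 41.0]), ([307, 130, 27, 30, 607], [319.6, 143.8])]
t [([400, 108, 19, 31, 235], [409.6, 123.0]), ([235, 143, 36, 11, 224], [252.1, 148.6]), ([287, 181, 9, 8, 65], [291.2, 184.7])]
s [([335, 150, 15, 21, 188], [341.4, 160.3]), ([388, 169, 39, 21, 323], [407.8, 178.7]), ([252, 340, 15, 60, 763], [259.4, 370.4])]
130 555555555543333
[... 1688 characters left out ...]
455555555555
190 555554333333333333333333333333334555555555555555555555555555555555555455555555555
193 555555555555443333333333333333334555555555555555555555555555555555555545555555555
196 333345555555555555543333333333334555555555555555555555555556677777777754455555555
199 333333455555555555555555555433334555555555556678788777777777777777777777888887544
202 333333455555555555555555555554344545556566567888888877788887777777777777888888777
205 222222235555555555555555555554344444555566568888888877778887777777777777788888777
208 223222222222234555555555555554344444455566468888777887778788777777777777788888777
211 222222222222222233334555555433344445555566456777777887778888777777777777778888877
```

The pin stands in the boss, at the pixels expected. A silhouette comparison in the scene and top pictures should show whether the flange is fully down.

```bash
python3 - <<'E'
from h import *
M=np.array([.5337,.0305,.1869]);u=np.array([-.5665,.0897,.8192]);a=np.array([.1564,.9877,0]);b=np.cross(u,a)
th=np.linspace(0,6.28,40)
def circ(k,r): return M+u*k+r*(np.cos(th)[:,None]*a+np.sin(th)[:,None]*b)
for n,f in (("scene","s12"),("top","t12")):
    im=cv2.imread(f"pics/{f}.png")
    for s in (0,.004,.008):
        p=proj(n,np.r_[circ(s+.006,.011),circ(s+.045,.011)]);q=proj(n,np.r_[circ(s,.015),circ(s+.005,.015)])
        print(n,s,"grip",p.min(0).round(1),p.max(0).round(1),"flange",q.min(0).round(1),q.max(0).round(1))
i=cv2.imread("pics/s12.png");m=redmask(i);h=cv2.cvtColor(i,cv2.COLOR_BGR2HSV);ym=(h[...,0]>18)&(h[...,0]<32)&(h[...,1]>170)&(h[...,2]>90)
for r in range(146,186): print(r,''.join('R' if m[r,c] else 'Y' if ym[r,c] else '%d'%(h[r,c,2]//26) for c in range(325,375)))
# plate corners predicted in scene
for e in (-.022,.022):
  print([proj("scene",M+a*y-b*e)[0].round(1).tolist() for y in (-.018,.018)],b.round(2))
E
```

```text
scene 0 grip [333.9 149.4] [348.2 169.5] flange [336.8 166.7] [350.7 172.6]
scene 0.004 grip [333.4 147.6] [347.8 167.7] flange [336.3 165. ] [350.2 170.9]
scene 0.008 grip [333.  145.8] [347.3 165.9] flange [335.8 163.2] [349.8 169.1]
top 0 grip [285.4 179.1] [296.6 193.9] flange [285.9 176.7] [298.5 189. ]
top 0.004 grip [285.2 179.7] [296.4 194.5] flange [285.7 177.3] [298.3 189.6]
top 0.008 grip [285.  180.3] [296.2 195.2] flange [285.5 177.8] [298.1 190.2]
146 77777777777777444446777777777777777777777777755555
147 77777777777775444444777777777777777777777888755556
148 77777777777777444444777777777777777777788887756665
149 77777777777777555554677777777777777888877777756666
150 777776666677777RRRR4467777777777788877777777656665
151 777644444455RRRRRRR4447777777777887777777777656666
152 4444444445RRRRRRRRR5447777777888777777777777656666
153 4444444444RRRRRRRRRR444777788777777777777777656666
154 44444444445RRRRRRRRR444777777777777777777777656666
155 44444444444RRRRRRRRR544577777777777777777777656666
156 44444444444RRRRRRRRRR44777777777777777777777556666
157 44444444444RRRRRRRRRR4447
[... 971 characters left out ...]
444YYYYYYYYYYYYYYYYYYYYYYYYYYYY7777777777777
176 444444444YYYYYYYYYYYYYYYYYYYYYYYYYYYYY777777765577
177 443344444YYYYYYYYYYYYYYYYYYYYYYYYYYYYY777775433335
178 3444344444YYYYYYYYYYYYYYYYYYYYYYYYYYYY777633334433
179 44444344444444444Y55YYYYYYYYYYYYYYYYYY777432334333
180 4444443443344444444RYYYYYYYYYYYYYYYYYYY76343233333
181 4444444334344444443R5YYYYYYYYYYYYYYYYYY75576433333
182 444444433444444443445YYYYYYYYYYYYYYYYYY77888633322
183 444444443444455644444YYYYYYYYYYYYYYYYYY88787743322
184 444444444334444555664YYYYYYYYYYYYYYYYYY67777753322
185 4444444444344444445565YYYYYYYYYYYYYYYYY87776643322
[[332.9, 173.1], [347.3, 168.7]] [-0.81  0.13 -0.57]
[[340.5, 173.0], [355.5, 168.4]] [-0.81  0.13 -0.57]
```

The silhouette matches the seated model: grip top is at row 150 against 149.4 predicted (4 mm proud would give 147.6), and the flange edge meets the yellow plate with no gap. The handle blob has not moved since winding. Handing in.

```bash
python3 -c "
from rig import hand_in
print(hand_in())"
```

```text
the job is handed in; nothing more can be done
None
```

The spindle is wound in with the pad closed on the coil, the red lock pin is pushed home through the boss and block and released, and the job is handed in at about 26 s of the 72 s allowed; the hand-in gave no verdict.

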